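Centre the egg cup on its marble stand

ROBOT

A 7-joint arm with a two-finger parallel gripper is mounted at the origin on the work surface. World frame = base frame: x ahead of the robot, y to its left, z up, the work surface at z = 0. Lengths are in m, angles in rad, forces in N, time in s.
With the tool pointing down it reaches from about 0.425 to 0.875 m from the base axis. Payload 4.7 kg.
Tool frame: the origin (TCP) lies at the very end of the fingers, on their centre line; the grasp point (between the pads) lies 19 mm behind it; z points along the fingers, y is the line along which they close (so a half turn about z gives the same grasp; the last joint's range is limited). The gripper opens to 87 mm and grips with 3 to 60 N. Pads are 19 mm wide; open, the fingers measure 117 mm over their backs; the gripper's body (75 mm by 190 mm) begins 51 mm behind the grasp point.
Start: joints at [0.014, 0.321, -0.07, 1.45, 0.023, 1.371, -0.057], TCP at [0.65, -0, 0.223] pointing down, gripper open.
Joint ranges: [-2.86, 2.86], [-0.3, 2.09], [-1.38, 1.24], [0.06, 2.45], [-1.56, 4.7], [0.09, 2.05], [-2.69, 2.69]. Speed limits (rad/s): [2.57, 2.57, 3.14, 3.14, 3.14, 3.14, 3.14].

INTERFACE

Orientations are given as a rotation vector (axis times angle).
In Python, from bench import ctrl gives the robot as it stands.
- The arm moves only by the shell command python3 -m jog 'ROWS' [FORCE]. ROWS is JSON, a list that holds one entry, the list of rows, each a list of 7 numbers: the shift along the tool's x, y, z in mm, then the turn, a rotation vector about the tool's x, y, z in degrees, then the finger opening in mm, from 0 to 87. A call has 1 to 10 rows; each row is the pose to reach, as a shift and turn from the pose commanded when the call began, along the tool's axes at that moment; what a row does not reach only later rows make up. A row lasts 1/10 s, in which the tool goes at most 50 mm and 8.59 degrees, less where a joint would pass 70% of its speed; a pose out of reach is approached as far as the arm can. A call with a gripper value outside its range is refused whole. The fingers move at their own pace and stop on an object; FORCE is the grip in N (left out, the last holds). Time passes only in rows, so rows that repeat a pose let the fingers close. It gives the time, the measured TCP pose, the force, the opening and the grip force at its end, in the units of the state.
- ctrl.get_state(): the state, without advancing time (a new reading comes with each control period).
- ctrl.get_image(name): name is "scene" or "side" or "wrist"; returns a dict with "image" (420x560x3 uint8, red, green, blue), "depth" (420x560 float32, m along the optical axis (not along the pixel's ray), 0 where there is no reading), "fov_y" (degrees; the focal length in pixels is half the picture's height over the tangent of half this angle, whatever the lens; pixels are square), "cx", "cy" (the principal point, pixels), "rvec" (rotation vector, rad) and "tvec" (3), from world to camera coordinates, as OpenCV has them. Camera axes: x right, y down, z forward; pixel columns grow to the right and rows downward; lengths in m; the calibration is good to about 2 mm. The wrist camera is an equidistant fisheye: a pixel r from the principal point sees the ray r / f radians off the axis. A picture is of the moment at which its call begins.
- ctrl.close_job(): hands the job in; it is judged then, once.
The state is a dict: "time": time; "joint_positions": joint angles; "qd": joint speeds; "joint_torque": joint torques, N m; "position": TCP position; "tool_rot": TCP orientation; "ft_force": force on the tool from outside, world axes, zero at the start; "torque": the same for the moment, N m; "grip_width": opening from 0.0 (shut) to 1.0 (fully open); "grip_force": force on a finger pad.
Only numpy, scipy, OpenCV 4.12 (cv2) and the standard library are available. Lean on these libraries where they do the work, as an engineer would, in place of code of your own. Each camera call takes 0.05 s, during which the arm holds its last target. There are 200 camera calls.

TASK

One of the two egg cups on the breakfast table stands off-centre, near the edge of its round marble stand: nudge it with light fingertip taps low on its foot until it stands upright in the middle of the stand, as its neighbour does. Only touch it: do not pinch, lift, bump hard or tip it, leave both stands, the other egg cup and everything else where they are, and finish with the hand clear.

Things in the scene. Friction and masses are not known exactly. Their poses are not given: they have to be found in the camera images.
- egg_cup: steel egg cup, brown egg seated in it: one rigid piece, about 150 g. Disc foot 50 mm wide with upright edge 10 mm high (widest part), thin stem, bowl 45 mm wide, rim at 52 mm, egg top at 82 mm. Origin: centre of the underside, z up. Top-heavy: slides if pushed at the foot, tips if pushed at the bowl or egg. It starts 17 to 25 mm off its stand's centre, in any direction.
- stand: round grey-white marble stand, a plain disc 105 mm in diameter and 30 mm high, about 700 g, lying loose on the table. Origin: centre of its underside on the table, z up; its flat top is 30 mm above the origin. The off-centre egg cup stands on it; its yaw does not matter.
- egg_cup_2: steel egg cup, brown egg seated in it: one rigid piece, about 150 g. Disc foot 50 mm wide with upright edge 10 mm high (widest part), thin stem, bowl 45 mm wide, rim at 52 mm, egg top at 82 mm. Origin: centre of the underside, z up. Top-heavy: slides if pushed at the foot, tips if pushed at the bowl or egg. Already centred on its stand: leave alone.
- stand_2: round grey-white marble stand, a plain disc 105 mm in diameter and 30 mm high, about 700 g, lying loose on the table. Origin: centre of its underside on the table, z up; its flat top is 30 mm above the origin. It carries the other, centred egg cup; leave alone.
- butter_bell: white porcelain butter bell with a knobbed lid, 106 mm in diameter, 105 mm high, standing in the tray beyond the stands. Origin: centre of its underside. Leave alone.
- sugar_shaker: blue glass sugar shaker with a steel top and small spout, 68 mm in diameter, 130 mm high, standing in the tray. Origin: centre of its underside. Leave alone.
- pepper_mill: dark wooden pepper mill with a steel button on top, 60 mm in diameter, 164 mm high, standing on the table to the robot's right. Origin: centre of its underside. Leave alone.
- tray: light wooden tray, 170 mm (x) by 360 mm (y), rim 22 mm high, fixed on the far side of the table. Origin: centre of its underside. Leave alone.
There are look-alikes about, which are no part of the job. What is shaped like the egg_cup but pink is not meant. What is shaped like the stand but purple is not meant.

How it is judged:
At the end, for the whole second after the job is handed in: The egg cup stands upright (within 0.05 rad) and at rest on its stand, its axis within 6 mm of the stand's centre; its stand is within 15 mm of where it started, the other egg cup and its stand within 10 mm, and the butter bell, sugar shaker and pepper mill within 15 mm (horizontal distance between egg_cup and stand below 0.006 m and angle between each of egg_cup, egg_cup_2's own z axis and vertical below 0.05 rad and z of egg_cup in the frame of stand between 0.027 and 0.033 m and linear speed of egg_cup below 0.01 m/s and angular speed of egg_cup below 0.1 rad/s and distance of each of stand, butter_bell, sugar_shaker, pepper_mill from where it was at the start of the episode below 0.015 m and angle between stand's own z axis and vertical below 0.03 rad and distance of each of egg_cup_2, stand_2 from where it was at the start of the episode below 0.01 m); the robot touches nothing.
It fails at once if the egg cup is tipped by more than 0.3 rad (angle between egg_cup's own z axis and vertical above 0.3 rad).
It fails at once if the egg cup is lifted more than 10 mm above its stand's top or knocked off the stand (z of egg_cup in the frame of stand above 0.04 m or z of egg_cup in the frame of stand below 0.022 m).
It fails at once if the egg cup is pinched, pressed or bumped with more than 10 N (contact force between any of the fingers, the arm and egg_cup above 10 N).
It fails at once if its stand is shoved more than 15 mm or tilted more than 0.1 rad (distance of stand from where it was at the start of the episode above 0.015 m or angle between stand's own z axis and vertical above 0.1 rad).
It fails at once if the other egg cup or its stand is moved more than 10 mm, or the butter bell, sugar shaker or pepper mill more than 15 mm (distance of any of egg_cup_2, stand_2 from where it was at the start of the episode above 0.01 m or angle between egg_cup_2's own z axis and vertical above 0.2 rad or distance of any of butter_bell, sugar_shaker, pepper_mill from where it was at the start of the episode above 0.015 m).
It also fails if it takes over 54 s, if anything falls off the work surface, if the arm or the gripper's body presses on something with over 40 N, if the wrist force passes 120 N, or if a joint passes its speed limit or range.

## Working session

There is one attempt and no reset: what is moved stays moved. The work goes in short steps, Python scripts to look and compute and a shell command to move; the robot and the scene stay as the last step left them, time stands still between calls to the robot, and variables do not carry over. Pictures are saved under pics/ and viewed, at most 10 in all, crops included, and the job is handed in when it is done.

```bash
mkdir -p pics; cat > h.py <<'E'
import numpy as np, cv2, pickle
from bench import ctrl
def grab(n,fn):
    d=ctrl.get_image(n); pickle.dump(d,open(fn+'.pkl','wb')); cv2.imwrite(f'pics/{fn}.png',d['image'][:,:,::-1]); return d
def cloud(d):
    H,W=d['depth'].shape; f=H/2/np.tan(np.radians(d['fov_y'])/2)
    u,v=np.meshgrid(np.arange(W),np.arange(H)); z=d['depth']
    P=np.stack([(u-d['cx'])/f*z,(v-d['cy'])/f*z,z],-1)
    R=cv2.Rodrigues(np.array(d['rvec'],float))[0]
    return (P-np.array(d['tvec']).ravel())@R
E
python3 - <<'E'
from h import *
a=grab('scene','scene0');b=grab('side','side0')
for d in(a,b): print(d['fov_y'],d['cx'],d['cy'],d['rvec'],d['tvec'])
s=ctrl.get_state();print(s)
cv2.imwrite('pics/both.png',cv2.resize(np.hstack([a['image'],b['image']])[:,:,::-1],(800,300)))
E
```

```text
53.352063547740265 282.19454664609196 209.94862135948298 [ 0.88786543  2.35540202 -1.21402758] [ 0.43800257 -0.14302876  1.44134927]
43.57849221639569 271.4943597262392 198.54489744940477 [ 0.33668424 -2.65494391  1.3831598 ] [0.5392205  0.13503992 1.34879389]
{'time': 0.1, 'joint_positions': array([ 0.01411199,  0.32176389, -0.07005756,  1.45154986,  0.02261467,
        1.37083928, -0.05690934]), 'qd': array([ 0.00053281, -0.0028891 , -0.0003766 , -0.00133707,  0.00038322,
        0.00074886,  0.00110552]), 'joint_torque': array([ 1.37795760e-04, -4.92569017e+01, -4.06077392e-01, -3.13399816e+01,
       -6.42974046e-02,  3.95253638e-02,  6.49213871e-05]), 'position': array([ 6.49490918e-01, -7.94232168e-05,  2.21562525e-01]), 'tool_rot': array([-2.22063310e+00, -2.22059670e+00,  2.09672836e-03]), 'ft_force': array([-0.22348125, -0.37484181, -0.04332999]), 'torque': array([ 0.00318545,  0.04068602, -0.00372093]), 'grip_force': 0.0, 'grip_width': 0.9980504298174385}
```

View pics/scene0.png

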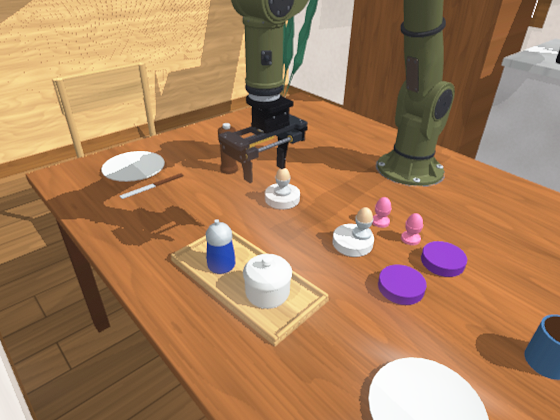

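View pics/side0.png

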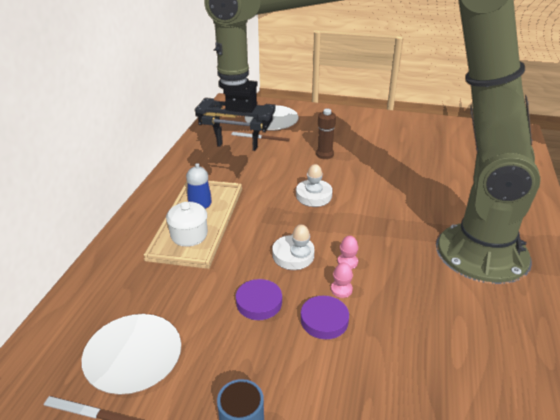

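The scene view shows two steel cups with brown eggs, at (283,185) and (364,225). There are two pink look-alikes at (383,210) and (414,227), and purple discs at (402,284) and (444,259). The cup at (364,225) sits off-centre on its white stand at (353,240), so that looks like the target. I'll measure it and check with a crop.

```bash
cat >> h.py <<'E'
from scipy.optimize import least_squares
def circ(p,r):
    return least_squares(lambda c:np.hypot(*(p-c).T)-r,p.mean(0),loss='soft_l1',f_scale=.001).x
def scan(d,c,rad=.085):
    """stand centre from its side wall+top rim, cup foot top, egg centre"""
    P=cloud(d).reshape(-1,3);C=d['image'].reshape(-1,3).astype(int)
    ok=(d['depth'].ravel()>0)&(np.hypot(*(P[:,:2]-c).T)<rad)
    P,C=P[ok],C[ok]; return P,C
E
python3 - <<'E'
from h import *
for n,px in(('scene0',[(353,242),(283,195),(382,210),(414,228),(268,280),(221,245),(230,150)]),('side0',[(293,255),(314,195),(348,250),(343,280),(187,222),(199,185),(326,140)])):
    d=pickle.load(open(n+'.pkl','rb'));P=cloud(d)
    for u,v in px: print(n,u,v,P[v,u].round(3))
    for (u,v) in px[:2]:
        Q,C=scan(d,P[v,u,:2])
        grey=(C.max(1)-C.min(1)<40)
        side=Q[grey&(Q[:,2]>.006)&(Q[:,2]<.026)]
        print(' stand side fit',circ(side[:,:2],.0525).round(4),len(side))
        egg=Q[(Q[:,2]>.088)&(Q[:,2]<.12)&(C[:,0]-C[:,2]>25)]
        r=least_squares(lambda p:np.hypot(*(egg[:,:2]-p[:2]).T)-p[2]*np.sqrt(np.clip(1-((egg[:,2]-p[3])/.03)**2,0,1)),[*egg[:,:2].mean(0),.02,.085],loss='soft_l1',f_scale=.001).x
        print(' egg',r.round(4),egg[:,2].max(),len(egg))
        foot=Q[(Q[:,2]>.031)&(Q[:,2]<.040)]
        print(' foot edge',circ(foot[:,:2],.025).round(4),len(foot))
i=cv2.imread('pics/scene0.png')[150:270,250:430]
cv2.imwrite('pics/c1.png',cv2.resize(i,(780,520),interpolation=cv2.INTER_CUBIC))
E
```

```text
scene0 353 242 [0.486 0.155 0.029]
scene0 283 195 [ 0.481 -0.117  0.034]
scene0 382 210 [0.347 0.136 0.055]
scene0 414 228 [0.346 0.237 0.053]
scene0 268 280 [0.775 0.162 0.088]
scene0 221 245 [0.789 0.015 0.096]
scene0 230 150 [ 0.735 -0.006  0.307]
 stand side fit [0.4646 0.1377] 234
 egg [0.445  0.1482 0.0199 0.0833] 0.11348605121653442 178
 foot edge [0.4771 0.1429] 366
 stand side fit [ 0.4653 -0.1378] 190
 egg [ 0.467  -0.1362  0.0193  0.0845] 0.11361710222299022 123
 foot edge [ 0.4712 -0.1345] 252
side0 293 255 [0.457 0.172 0.035]
side0 314 195 [ 0.457 -0.099  0.033]
side0 348 250 [0.327 0.145 0.056]
side0 343 280 [0.324 0.245 0.05 ]
side0 187 222 [0.732 0.171 0.086]
side0 199 185 [0.761 0.011 0.09 ]
side0 326 140 [ 0.472 -0.37   0.067]
 stand side fit [0.4651 0.1378] 244
 egg [0.4439 0.1498 0.0189 0.0832] 0.11367019800075527 185
 foot edge [0.4581 0.1485] 215
 stand side fit [ 0.4655 -0.1381] 209
 egg [ 0.4655 -0.136   0.0193  0.0821] 0.11422967996065343 125
 foot edge [ 0.4651 -0.1351] 160
```

View pics/c1.png

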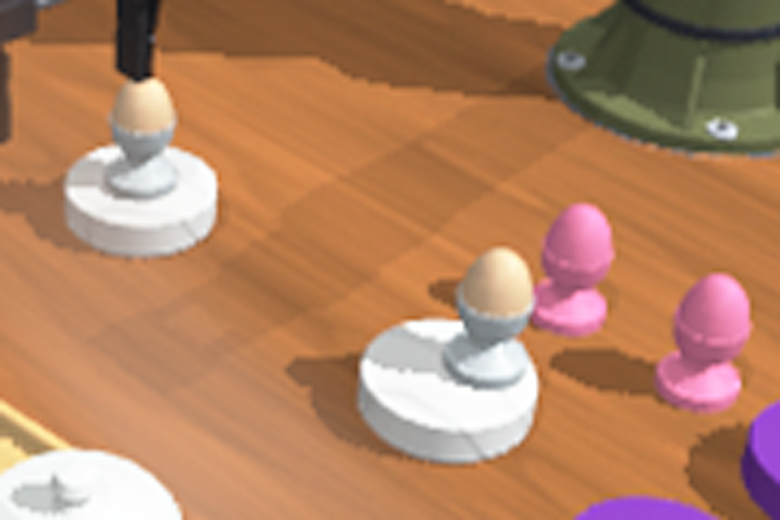

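The crop confirms it. The cup at crop (490,310) is off-centre towards the robot on its stand, and its neighbour at (143,135) is centred. The stand centre is about (0.465, 0.138) and the cup about (0.4435, 0.1475), so it's roughly 23.5 mm off.

I'll push along (0.915, -0.40) with the fingers slightly open as a cradle. The hand will lean back about 17° so its body clears the egg.

```bash
cat >> h.py <<'E'
from scipy.spatial.transform import Rotation as Ro
ST=np.array([.4650,.1378]); CUP=np.array([.4435,.1475])
def go(back,z,cup=CUP,st=ST,t=17,p=None):
    """row for TCP `back` m behind cup axis along push direction, height z"""
    p=(st-cup)/np.linalg.norm(st-cup) if p is None else p
    t=np.radians(t); p3=np.r_[p,0]; k=np.array([0,0,1.])
    zt=p3*np.sin(t)-k*np.cos(t); xt=-p3*np.cos(t)-k*np.sin(t)
    R=np.c_[xt,np.cross(zt,xt),zt]; T=np.r_[cup-back*p,z]
    s=ctrl.get_state(); R0=Ro.from_rotvec(s['tool_rot']).as_matrix()
    print('t',s['time'],'TCP',s['position'].round(4),'goal',T.round(4),'row',(R0.T@(T-s['position'])*1000).round(1),np.degrees(Ro.from_matrix(R0.T@R).as_rotvec()).round(1))
E
python3 -c "
from h import *
go(.045,.19)"
```

```text
t 0.1 TCP [ 6.495e-01 -1.000e-04  2.216e-01] goal [0.4025 0.166  0.19  ] row [ 166.1 -247.    32. ] [ -9.8 -15.1 -65.2]
```

```bash
python3 -m jog '[[[17,-25,3,-1,-1.5,-6.5,20],[33,-49,6,-2,-3,-13,20],[50,-74,10,-3,-4.5,-19.5,20],[66,-99,13,-4,-6,-26,20],[83,-124,16,-5,-7.5,-32.5,20],[100,-148,19,-6,-9,-39,20],[116,-173,22,-7,-10.5,-45.5,20],[133,-198,25,-8,-12,-52,20],[150,-222,28,-9,-13.5,-58.5,20],[166,-247,32,-9.8,-15.1,-65.2,20]]]'
python3 -c "
from h import *
go(.045,.19)"
python3 -m jog '[[[0,0,0,0,0,0,20],[0,0,0,0,0,0,20],[0,0,0,0,0,0,20]]]'
python3 -c "
from h import *
go(.045,.12);go(.045,.035);d=grab('wrist','w1');print(ctrl.get_state()['joint_positions'].round(2))"
```

```text
time: 1.1
position: [0.4018, 0.1665, 0.1902]
tool_rot: [0.592, 2.786, -0.089]
ft_force: [0.3, 1.0, 0.1]
grip_width: 0.247
grip_force: 0.0
t 1.1 TCP [0.4018 0.1665 0.1902] goal [0.4025 0.166  0.19  ] row [-0.7 -0.2  0.5] [0.1 0.1 0.3]
time: 1.4
position: [0.4038, 0.1654, 0.1907]
tool_rot: [0.603, 2.785, -0.089]
ft_force: [0.1, -0.2, -0.1]
grip_width: 0.23
grip_force: 0.0
t 1.4 TCP [0.4038 0.1654 0.1907] goal [0.4025 0.166  0.12  ] row [22.1 -0.  67.2] [ 0.   0.  -0.1]
t 1.4 TCP [0.4038 0.1654 0.1907] goal [0.4025 0.166  0.035 ] row [ 4.700e+01 -1.000e-01  1.485e+02] [ 0.   0.  -0.1]
[-0.25 -0.26 -0.36  2.13  0.18  1.1   0.47]
```

View pics/w1.png

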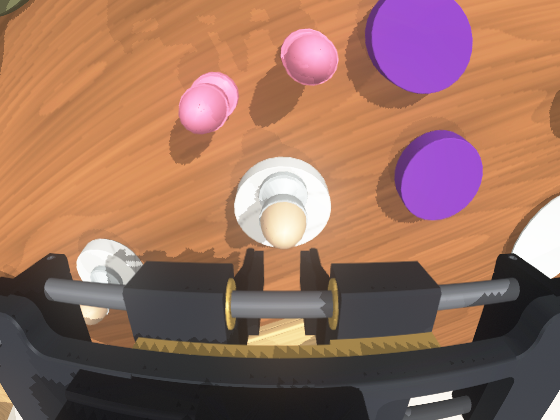

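The wrist view shows the target cup at (284,205), lined up between the fingertips at (255–310,255). I'll descend behind it.

```bash
python3 -m jog '[[[5,0,17,0,0,0,20],[11,0,34,0,0,0,20],[16,0,50,0,0,0,20],[22,0,67,0,0,0,20],[22,0,67,0,0,0,20],[22,0,67,0,0,0,20]]]'
python3 -c "
from h import *
go(.045,.05);go(.045,.035);print(ctrl.get_state()['joint_positions'].round(2))"
```

```text
time: 2.05
position: [0.4023, 0.1662, 0.1202]
tool_rot: [0.602, 2.786, -0.089]
ft_force: [0.7, 0.3, 0.5]
grip_width: 0.231
grip_force: 0.0
t 2.05 TCP [0.4023 0.1662 0.1202] goal [0.4025 0.166  0.05  ] row [20.3 -0.1 67.2] [-0.   0.  -0.1]
t 2.05 TCP [0.4023 0.1662 0.1202] goal [0.4025 0.166  0.035 ] row [24.7 -0.1 81.5] [-0.   0.  -0.1]
[-0.25 -0.18 -0.39  2.22  0.23  0.95  0.39]
```

```bash
python3 -m jog '[[[5,0,17,0,0,0,20],[10,0,34,0,0,0,20],[15,0,51,0,0,0,20],[20,0,67,0,0,0,20],[24,0,80.5,0,0,0,20],[24,0,80.5,0,0,0,20],[24,0,80.5,0,0,0,20]]]'
python3 -c "
from h import *
go(.045,.0355);print(ctrl.get_state()['joint_positions'].round(2));grab('side','s2');b=grab('scene','sc2')
a=cv2.imread('pics/s2.png')[190:290,240:370];b=cv2.imread('pics/sc2.png')[170:270,300:430]
cv2.imwrite('pics/c2.png',cv2.resize(np.hstack([a,b]),(800,308),interpolation=cv2.INTER_CUBIC))"
```

```text
time: 2.75
position: [0.4033, 0.1667, 0.037]
tool_rot: [0.6, 2.785, -0.088]
ft_force: [-0.0, -0.0, 0.1]
grip_width: 0.228
grip_force: 0.0
t 2.75 TCP [0.4033 0.1667 0.037 ] goal [0.4025 0.166  0.0355] row [ 0.9 -0.9  1.3] [ 0.1  0.1 -0.1]
[-0.24 -0.04 -0.43  2.3   0.36  0.77  0.23]
```

View pics/c2.png

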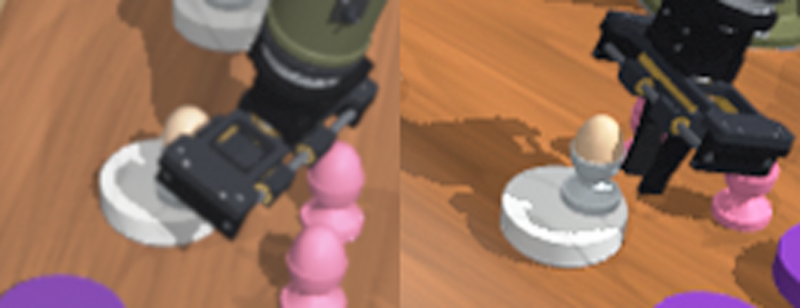

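The fingertips are low behind the foot (right half, 650,185) and the body is clear of the egg. I'll lower slightly and close most of the gap.

```bash
python3 -m jog '[[[0.7,0,2.4,0,0,0,20],[-1.2,-0.3,3,0,0,0,20],[-3.1,-0.6,3.5,0,0,0,20],[-5,-0.8,4.1,0,0,0,20],[-6.9,-0.8,4.7,0,0,0,20],[-6.9,-0.8,4.7,0,0,0,20],[-6.9,-0.8,4.7,0,0,0,20]]]'
python3 -c "
from h import *
go(.037,.0345);print(ctrl.get_state()['ft_force'])
go(.032,.0345,cup=ST,p=(ST-CUP)/np.linalg.norm(ST-CUP))"
```

```text
time: 3.55
position: [0.4093, 0.1623, 0.0335]
tool_rot: [0.6, 2.786, -0.089]
ft_force: [0.4, -0.5, -0.1]
grip_width: 0.232
grip_force: 0.0
t 3.55 TCP [0.4093 0.1623 0.0335] goal [0.4098 0.1627 0.0345] row [-0.5  0.6 -0.8] [ 0.  0. -0.]
[ 0.43957715 -0.49604786 -0.12587126]
t 3.55 TCP [0.4093 0.1623 0.0335] goal [0.4358 0.151  0.0345] row [-27.9   0.6   7.5] [ 0.  0. -0.]
```

```bash
python3 -m jog '[[[-2,0.1,-0.1,0,0,0,20],[-4,0.2,0.5,0,0,0,20],[-6,0.3,1.1,0,0,0,20],[-8,0.4,1.7,0,0,0,20],[-10,0.4,2.3,0,0,0,20],[-12,0.4,2.9,0,0,0,20],[-14,0.4,3.5,0,0,0,20],[-15.5,0.4,3.9,0,0,0,20],[-17,0.4,4.4,0,0,0,20],[-17,0.4,4.4,0,0,0,20]]]'
cat >> h.py <<'E'
def look(tag):
    for n in('scene','side'):
        d=grab(n,tag+n)
        Q,C=scan(d,ST)
        grey=(C.max(1)-C.min(1)<40)&(C.min(1)>60)
        side=Q[grey&(Q[:,2]>.006)&(Q[:,2]<.026)&(np.abs(np.hypot(*(Q[:,:2]-ST).T)-.0525)<.006)]
        egg=Q[(Q[:,2]>.088)&(Q[:,2]<.12)&(C[:,0]-C[:,2]>25)]
        r=least_squares(lambda p:np.hypot(*(egg[:,:2]-p).T)-.0195*np.sqrt(np.clip(1-((egg[:,2]-.0833)/.03)**2,0,1)),egg[:,:2].mean(0),loss='soft_l1',f_scale=.001).x
        s=circ(side[:,:2],.0525)
        print(n,'stand',s.round(4),len(side),'egg',r.round(4),len(egg),'rel',((r-s)*1000).round(1))
E
python3 -c "
from h import *
go(.032,.0345,cup=ST,p=(ST-CUP)/np.linalg.norm(ST-CUP));look('a')"
```

```text
time: 4.55
position: [0.4256, 0.1553, 0.0343]
tool_rot: [0.6, 2.786, -0.089]
ft_force: [-0.2, 0.7, -0.7]
grip_width: 0.233
grip_force: 0.3
t 4.55 TCP [0.4256 0.1553 0.0343] goal [0.4358 0.151  0.0345] row [-10.7   0.2   3.1] [ 0.  0. -0.]
scene stand [0.4647 0.1379] 237 egg [0.4526 0.1437] 191 rel [-12.1   5.9]
side stand [0.4649 0.1379] 220 egg [0.4515 0.1458] 42 rel [-13.4   7.9]
```

```bash
python3 -m jog '[[[-1.5,0,0.5,0,0,0,20],[-3,0,0.9,0,0,0,20],[-4.5,0,1.4,0,0,0,20],[-6,0,1.8,0,0,0,20],[-7.5,0,2.3,0,0,0,20],[-9,0,2.7,0,0,0,20],[-9,0,2.7,0,0,0,20]]]'
python3 -c "
from h import *
go(.032,.0345,cup=ST,p=(ST-CUP)/np.linalg.norm(ST-CUP));look('b')"
```

```text
time: 5.35
position: [0.4343, 0.1515, 0.0344]
tool_rot: [0.6, 2.785, -0.089]
ft_force: [-0.4, 0.3, -0.2]
grip_width: 0.231
grip_force: 0.2
t 5.35 TCP [0.4343 0.1515 0.0344] goal [0.4358 0.151  0.0345] row [-1.6  0.2  0.4] [ 0.  0. -0.]
scene stand [0.4646 0.1378] 235 egg [0.4613 0.1396] 195 rel [-3.3  1.8]
side stand [0.4648 0.1377] 237 egg [0.4584 0.1418] 46 rel [-6.5  4.1]
```

```bash
python3 -m jog '[[[-1,0,0.3,0,0,0,20],[-2,0,0.6,0,0,0,20],[-3,0,0.9,0,0,0,20],[-4,0,1.2,0,0,0,20],[-4,0,1.2,0,0,0,20],[-3,0,0.9,0,0,0,20],[3,0,-0.9,0,0,0,20],[13,0,-3.9,0,0,0,20],[23,0,-6.9,0,0,0,20],[33,0,-9.9,0,0,0,20]]]'
python3 -c "
from h import *
go(.032,.0345,cup=ST,p=(ST-CUP)/np.linalg.norm(ST-CUP));look('c')"
```

```text
time: 6.45
position: [0.4015, 0.1663, 0.0342]
tool_rot: [0.599, 2.786, -0.089]
ft_force: [-0.4, -0.0, 0.2]
grip_width: 0.233
grip_force: 0.0
t 6.45 TCP [0.4015 0.1663 0.0342] goal [0.4358 0.151  0.0345] row [-36.    0.1  10.7] [0. 0. 0.]
scene stand [0.4647 0.138 ] 235 egg [0.4649 0.138 ] 190 rel [0.2 0. ]
side stand [0.4646 0.1379] 207 egg [0.4645 0.1379] 176 rel [-0.  0.]
```

The cup is within about 2 mm of the stand's centre. I'll raise the hand clear and check once more.

```bash
python3 -m jog '[[[-4,0,-14,0,0,0,20],[-9,0,-29,0,0,0,20],[-15,0,-48,0,0,0,20],[-20,0,-67,0,0,0,20],[-26,0,-86,0,0,0,20],[-32,0,-105,0,0,0,20],[-38,0,-124,0,0,0,20],[-44,0,-143,0,0,0,20],[-44,0,-143,0,0,0,20],[-44,0,-143,0,0,0,20]]]'
python3 -c "
from h import *
look('d');i=cv2.imread('pics/dscene.png')[150:270,250:430]
cv2.imwrite('pics/c3.png',cv2.resize(i,(780,520),interpolation=cv2.INTER_CUBIC))"
```

```text
time: 7.55
position: [0.4027, 0.1657, 0.1837]
tool_rot: [0.6, 2.785, -0.089]
ft_force: [-0.3, -0.2, -0.7]
grip_width: 0.231
grip_force: 0.0
scene stand [0.4645 0.1379] 235 egg [0.4656 0.1383] 179 rel [1.1 0.5]
side stand [0.444  0.2282] 247 egg [0.4645 0.1384] 180 rel [ 20.6 -89.8]
```

View pics/c3.png

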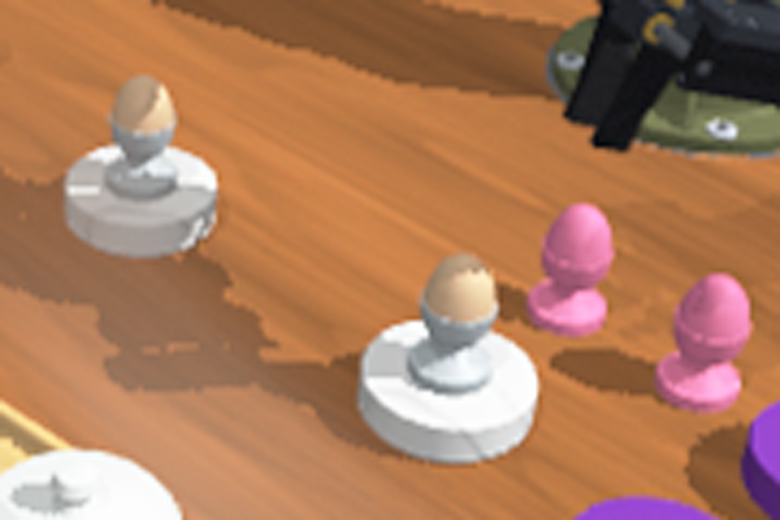

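The crop shows the cup upright in the middle of its stand, with its foot at (450,365), looking just like its neighbour, and the hand is clear. The odd stand reading from the side view is a fit that didn't converge, since the egg reading there agrees with the scene view. I'll hand in.

```bash
python3 -c "
from bench import ctrl
print(ctrl.close_job())"
```

```text
the job is handed in; nothing more can be done
None
```

The egg cup now stands upright within about 2 mm of its stand's centre by camera measurement (limit 6 mm), nothing else was touched, the hand is clear, and the job is handed in with no verdict shown.

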